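# Swing the blue parts tray into its taped outline

## Robot

A 6-joint arm with a two-finger parallel gripper is mounted at the origin on the work surface. World frame = base frame: x ahead of the robot, y to its left, z up, the work surface at z = 0. Lengths are in m, angles in rad, forces in N, time in s.
With the tool pointing down it reaches from about 0.375 to 0.9 m from the base axis. Payload 3.1 kg.
Tool frame: the origin (TCP) lies on the front face of the gripper's body, between the roots of the fingers; the fingertips stand 73 mm ahead of it and the grasp point (between the pads) lies 54 mm ahead of it (manip.finger_overhang is the distance from the TCP to the fingertips, in m); z points along the fingers, y is the direction in which the jaws open and shut (so a half turn about z gives the same grasp; the last joint's range is limited). The gripper opens to 85 mm and grips with 20 to 120 N. Pads are 22 mm wide; open, the fingers measure 114 mm over their backs; the gripper's body (76 mm by 85 mm) begins 54 mm behind the grasp point. The pads swing forward as they close: fully open they stand 13 mm farther back than shut.
Start: joints at [-1.359, 0.527, 1.433, -0, 1.181, -0.178], TCP at [0.238, -0.578, 0.304] pointing down, gripper open.
Joint ranges: [-3.08, 3.08], [-0.75, 2.2], [0.22, 2.44], [-1.43, 4.57], [0, 2.65], [-2.85, 2.85]. Speed limits (rad/s): [2.79, 2.79, 3.14, 3.14, 3.14, 3.14].

## Interface

Orientations are given as a unit quaternion [x, y, z, w].
In Python, from station import manip gives the robot as it stands.
- The arm moves only by the tool apply_moves, never from a script. Its argument "increments" is a list that holds one entry, the list of rows, each a list of 4 numbers: the shift along the tool's x, y, z in m, then the turn about the tool's z in degrees. In form: [[[dx, dy, dz, spin], ...]]. A call has 1 to 5 rows; each row shifts and turns the pose as measured when the row begins, along the tool's axes as they then stand; what a row does not reach is not made up. A row lasts 1/10 s, in which the tool goes at most 50 mm and 8.59 degrees, less where a joint would pass 70% of its speed; a pose out of reach is approached as far as the arm can. A call with a gripper value outside its range is refused whole. "fingers" is the opening, from 0 (shut) to 1 (fully open), set as the call begins (left out, the last holds). The fingers move at their own pace and stop on an object; "newtons" is the grip in N (left out, the last holds). Time passes only in rows, so rows that do not move let the fingers close. It gives the time, the measured TCP pose, the force and the opening at its end, in the units of the state.
- manip.sense(): the state, without advancing time (a new reading comes with each control period).
- manip.snapshot(name): name is "side" or "top"; returns (picture, depth): 420x560x3 uint8, red, green, blue; 420x560 float32, m along the optical axis (not along the pixel's ray), 0 where there is no reading.
- manip.camera_model(name): a dict with "mtx" (3x3 intrinsics, pixels), "distortion" ([k1, k2, p1, p2, k3] as OpenCV has them; the pictures are not rectified), "R" (3x3) and "t" (3): a world point X has camera coordinates R X + t. Camera axes: x right, y down, z forward; pixel columns grow to the right and rows downward; lengths in m; the calibration is good to about 2 mm. A picture is of the moment at which its call begins. camera_model takes no time and is no camera call.
- manip.sign_off(): hands the job in, once; it reports no verdict.
The state is a dict: "t": time; "q": joint angles; "qd": joint speeds; "tau": joint torques, N m; "tcp_pos": TCP position; "tool_rot": TCP orientation; "force": force on the tool from outside, world axes, zero at the start; "ft_torque": the same for the moment, N m; "finger_gap": opening from 0.0 (shut) to 1.0 (fully open).
Only numpy, scipy, OpenCV 4.12 (cv2) and the standard library are available. Lean on these libraries where they do the work, as an engineer would, in place of code of your own. Each camera call takes 0.05 s, during which the arm holds its last target.

## Task

On this repair bench two parts trays each swivel on an upright pin. Push the blue tray near its free end so that it swings about its pin until it lies squarely inside the yellow taped outline on the mat around its own pin, and leave it there at rest. Leave the grey tray and the white bowl where they are.

Things in the scene. Friction and masses are not known exactly. Their poses are not given: they have to be found in the camera images.
- blue_tray (a joint): Swivel angle of the blue open tray on its pin (rad): 0 centred in its outline, + counter-clockwise from above; starts about 0.75 to 1.25, no stop at 0. Tray 150 x 90 x 30 mm, walls 4, underside 8 and rim 38 mm above the bench; from the pin's axis it reaches 125 mm to its free end, 25 mm behind, 45 mm to each side. Turns stiffly (1 to 2 N at the free end), stays where left; nuts fixed inside.
- blue_pin (a point): Top centre of the blue tray's fixed upright steel pin, 48 mm above the bench, head 20 mm wide. z up; x is the direction from the pin in which the tray's free end must point, the long centre line of its flat yellow taped outline (inside from 47 mm behind the pin to 147 mm ahead, 65 mm to each side). The tray's heading is this x axis turned counter-clockwise by the joint angle.
- grey_tray_mid (a point): Centre, 23 mm above the bench, of the grey swivel tray, of the same size as the blue one, on its own pin with its own yellow outline; not to be moved. Its x axis points to its free end 75 mm away (the pin is 50 mm the other way); y is across it, 45 mm to each side; rim 38 mm above the bench.
- bowl: White ceramic bowl of yellow clips, 110 mm across and 50 mm high, standing loose on the bench beyond the trays, not to be moved. Origin at the centre of its underside.

How it is judged:
At the end, for the whole second after the job is handed in: The blue tray is at rest inside its yellow outline, within 10 degrees of its centre line; the grey tray's middle is within 15 mm and the bowl within 20 mm of where it started (value of joint blue_tray between -0.175 and 0.175 rad and velocity of joint blue_tray between -0.05 and 0.05 rad/s and distance of grey_tray_mid from where it was at the start of the episode below 0.015 m and distance of bowl from where it was at the start of the episode below 0.02 m); the robot touches nothing.
It fails at once if the grey tray is moved (its middle by more than 15 mm) (distance of grey_tray_mid from where it was at the start of the episode above 0.015 m).
It fails at once if the bowl is moved by more than 20 mm (distance of bowl from where it was at the start of the episode above 0.02 m).
It also fails if it takes over 32 s, if anything falls off the work surface, if the arm or the gripper's body presses on something with over 40 N, if the wrist force passes 120 N, or if a joint passes its speed limit or range.

## Working session

There is one attempt and no reset: what is moved stays moved. The work goes in short steps, Python scripts to look and compute and a tool call to move; the robot and the scene stay as the last step left them, time stands still between calls to the robot, and variables do not carry over. Pictures are saved under pics/ and viewed, and the job is handed in when it is done.

Besides the shell and the picture viewer there is one more tool, called as a command line: name --argument value ..., lists and objects as JSON in quotes. apply_moves: Moves the arm, as the interface text tells. Its arguments: {"type":"object","properties":{"increments":{"type":"array","items":{"type":"array","items":{"type":"array","items":{"type":"number"}}}},"fingers":{"type":"number"},"newtons":{"type":"number"}},"required":["increments"]}

```bash
mkdir -p pics; cat > h.py <<'E'
import numpy as np, cv2
from station import manip
E
python3 - <<'E'
from h import *
for n in("top","side"):
    p,d=manip.snapshot(n); cv2.imwrite(f"pics/{n}0.png",p[:,:,::-1]); np.save(f"pics/{n}0.npy",p); np.save(f"pics/{n}0d.npy",d)
    c=manip.camera_model(n); print({k:np.round(v,4).tolist() for k,v in c.items()})
print(manip.sense())
E
```

```text
{'mtx': [[453.8596, 0.0, 282.0216], [0.0, 453.8596, 202.3766], [0.0, 0.0, 1.0]], 'distortion': [0.0396, 0.0, 0.0, 0.0, 0.0], 'R': [[0.0105, -0.9999, 0.0069], [-0.996, -0.0111, -0.0889], [0.089, -0.006, -0.996]], 't': [-0.0018, 0.6592, 0.7143]}
{'mtx': [[421.8903, 0.0, 274.1651], [0.0, 421.8903, 211.5363], [0.0, 0.0, 1.0]], 'distortion': [-0.1323, 0.0, 0.0, 0.0, 0.0], 'R': [[0.8822, -0.4707, 0.009], [-0.3085, -0.5924, -0.7443], [0.3557, 0.6538, -0.6678]], 't': [-0.5642, 0.2616, 0.5383]}
{'t': 0.1, 'q': array([-1.35848415e+00,  5.28397071e-01,  1.43378576e+00,  1.04758901e-05,
        1.18138875e+00, -1.78481743e-01]), 'qd': array([-6.72799054e-05, -3.21304648e-03, -2.52703892e-03, -2.16692862e-04,
        8.73106646e-04, -2.57921109e-04]), 'tau': array([-2.83438858e-04, -4.43303525e+01, -1.78587431e+01, -1.89236443e-04,
        3.93057213e-03,  1.15387448e-05]), 'tcp_pos': array([ 0.23800835, -0.57736141,  0.30301297]), 'tool_rot': array([ 9.80970582e-01,  1.94153904e-01, -1.18930499e-05, -9.89403785e-04]), 'force': array([-0.25874096,  0.31060263,  0.09894737]), 'ft_torque': array([ 0.03917221,  0.026254  , -0.06706296]), 'finger_gap': 0.9944560459589844}
```

View pics/top0.png

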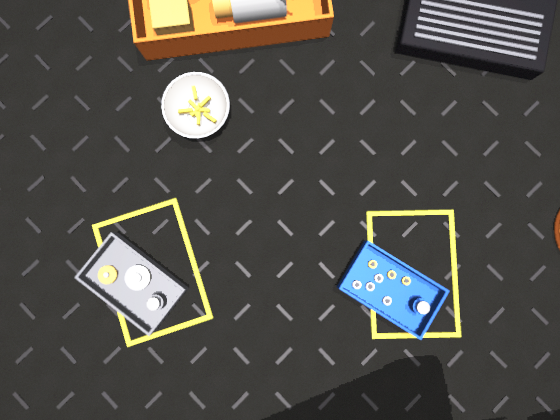

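View pics/side0.png

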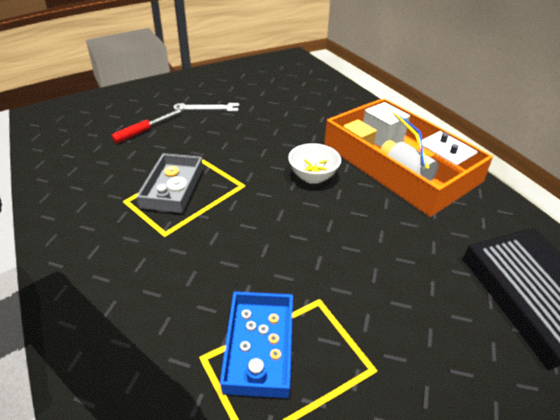

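The top view shows the blue tray at about (393,290) with its pin at (423,307). Its outline spans columns 370–458 and rows 212–338, so the tray must turn clockwise until its free end points image-up. The grey tray is at (132,285) and the bowl at (196,105). Next I measure these positions.

```bash
cat >> h.py <<'E'
def ray(n,px,z):
    c=manip.camera_model(n);R=np.array(c["R"]);t=np.array(c["t"])
    u=cv2.undistortPoints(np.array(px,float).reshape(-1,1,2),np.array(c["mtx"]),np.array(c["distortion"])).reshape(-1,2)
    C=-R.T@t; D=np.c_[u,np.ones(len(u))]@R
    return C+D*((z-C[2])/D[:,2])[:,None]
def measure(p,n="top"):
    h=cv2.cvtColor(p,cv2.COLOR_RGB2HSV)
    y=cv2.inRange(h,(24,130,120),(36,255,255))
    b=cv2.inRange(h,(98,130,50),(120,255,255))
    return y,b
def blue(p):
    y,b=measure(p)
    c=max(cv2.findContours(b,0,1)[0],key=cv2.contourArea)
    w=ray("top",c.reshape(-1,2),0.038)[:,:2]
    return w,cv2.minAreaRect((w*1000).astype(np.float32))
E
python3 - <<'E'
from h import *
p=np.load("pics/top0.npy")
y,b=measure(p)
for c in cv2.findContours(y,0,1)[0]:
    if cv2.contourArea(c)>100 or len(c)>100:
        r=cv2.approxPolyDP(cv2.convexHull(c),6,True).reshape(-1,2)
        print("yellow",r.tolist(),ray("top",r,0)[:,:2].round(4).tolist())
        print(cv2.minAreaRect((ray("top",c.reshape(-1,2),0)[:,:2]*1000).astype(np.float32)))
w,r=blue(p);print(r,cv2.boxPoints(r))
g=cv2.cvtColor(p,cv2.COLOR_RGB2HSV)
m=((g[:,:,1]<60)&(g[:,:,2]>150)).astype(np.uint8)
n,l,s,ce=cv2.connectedComponentsWithStats(m)
for i in range(1,n):
    if s[i,4]>40: print(s[i],ce[i].round(1),ray("top",ce[i],.048).round(4))
E
```

```text
yellow [[411, 335], [372, 338], [376, 324]] [[0.4441, -0.2103], [0.4383, -0.146], [0.461, -0.1529]]
((450.0249938964844, -178.03443908691406), (22.561813354492188, 64.44631958007812), 0.7893304824829102)
yellow [[198, 271], [212, 318], [143, 341]] [[0.5448, 0.1447], [0.468, 0.1193], [0.4305, 0.2312]]
((467.54827880859375, 161.37680053710938), (66.64691925048828, 143.32553100585938), 52.870445251464844)
yellow [[449, 230], [454, 312]] [[0.6181, -0.2774], [0.4824, -0.2821]]
((550.2217407226562, -280.2651672363281), (135.7821502685547, 2.177311658859253), 1.8187439441680908)
yellow [[197, 268], [173, 198]] [[0.5498, 0.1465], [0.6672, 0.1904]]
((609.2938232421875, 166.21803283691406), (125.34496307373047, 4.764068603515625), 20.499013900756836)
((522.5239868164062, -171.6192626953125), (156.00083923339844, 91.73892974853516), 59.03627395629883) [[ 443.06036  -214.90448 ]
 [ 521.7259   -262.10373 ]
 [ 601.9876   -128.33405 ]
 [ 523.3221    -81.134796]]
[230   0  56  18 777] [255.7   6.9] [[0.9804 0.0523 0.048 ]]
[421   0 121  27 447] [480.2  12.9] [[ 0.9732 -0.3164  0.048 ]]
[449   0  95 
[... 439 characters left out ...]
  232  110  104 4463] [133.4 283.3] [[0.5282 0.236  0.048 ]]
[236 262  14  15  41] [242.9 269. ] [[0.5515 0.0659 0.048 ]]
[278 263  14  14  42] [284.6 269.3] [[5.517e-01 3.000e-04 4.800e-02]]
[320 263  14  15  49] [326.2 269.7] [[ 0.5517 -0.0652  0.048 ]]
[374 274  10   9  68] [378.3 277.7] [[ 0.5402 -0.1472  0.048 ]]
[352 280  10   9  67] [356.6 284.2] [[ 0.5298 -0.113   0.048 ]]
[366 282   9   9  68] [370.  286.1] [[ 0.5272 -0.1339  0.048 ]]
[383 296   9  10  69] [387.  300.1] [[ 0.5058 -0.1603  0.048 ]]
[417 301  13  13 139] [423.  307.3] [[ 0.4957 -0.216   0.048 ]]
[277 305  15  15  42] [283.9 311.8] [[0.4861 0.0007 0.048 ]]
[319 305  15  15  44] [325.9 312.2] [[ 0.4861 -0.0648  0.048 ]]
```

Pin at about (0.496, -0.216), target heading about 2°, tray heading about 59°, so the joint angle is about 0.99 rad. I'll push clockwise on the tray's +y/-x long side with the fingers shut. First I shut the fingers and square the tool with the world axes.

apply_moves --increments '[[[0, 0, 0, 7.5], [0, 0, 0, 7.5], [0, 0, 0, 7.5], [0, 0, 0, 0]]]' --fingers 0 --newtons 40

```text
t: 0.5
tcp_pos: [0.2377, -0.5761, 0.3006]
tool_rot: [1.0, -0.008, -0.001, -0.004]
force: [-1.3, 0.4, -0.4]
finger_gap: 0.327
```

apply_moves --increments '[[[0.021, -0.044, 0, 0], [0.021, -0.044, 0, 0], [0.021, -0.044, 0, 0], [0.021, -0.044, 0, 0], [0.021, -0.044, 0, 0]]]'

```text
t: 1.0
tcp_pos: [0.3453, -0.3579, 0.2994]
tool_rot: [1.0, -0.006, -0.0, -0.001]
force: [-0.2, 0.1, -0.5]
finger_gap: 0.001
```

apply_moves --increments '[[[0.021, -0.044, 0, 0], [0.021, -0.044, 0, 0], [0.021, -0.044, 0, 0], [0.021, -0.044, 0, 0], [0.021, -0.044, 0, 0]]]'

```text
t: 1.5
tcp_pos: [0.4527, -0.132, 0.3]
tool_rot: [1.0, 0.001, 0.0, -0.001]
force: [0.0, -1.2, 0.0]
finger_gap: 0.001
```

apply_moves --increments '[[[0.011, -0.031, 0, 0], [0.011, -0.031, 0, 0], [0, 0, 0.045, 0], [0, 0, 0.045, 0], [0, 0, 0.04, 0]]]'

```text
t: 2.0
tcp_pos: [0.483, -0.0612, 0.1731]
tool_rot: [1.0, 0.015, 0.01, 0.002]
force: [0.4, -0.6, 0.1]
finger_gap: 0.002
```

```bash
python3 - <<'E'
from h import *
for n in("top","side"):
    p,d=manip.snapshot(n); cv2.imwrite(f"pics/{n}1.png",p[:,:,::-1])
print(manip.sense()["tcp_pos"])
E
```

```text
[ 0.47968004 -0.06056468  0.16962215]
```

View pics/side1.png

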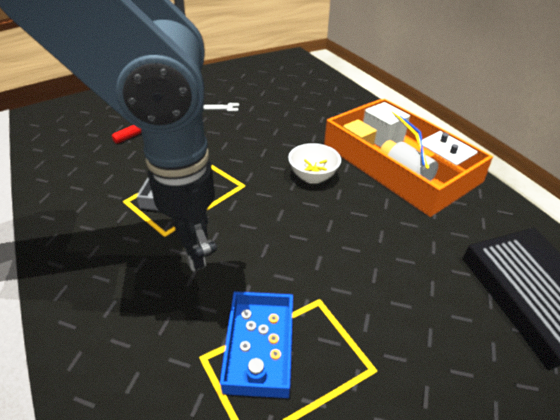

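View pics/top1.png

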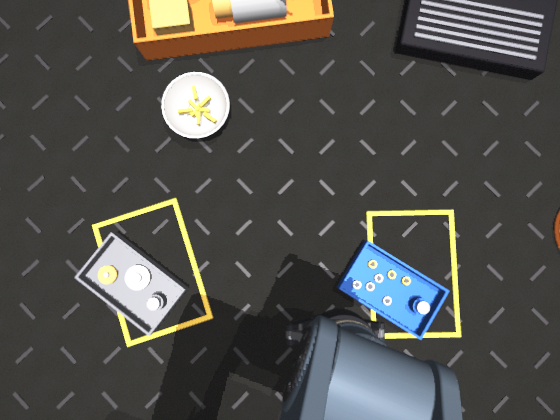

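The fingers are clear of the blue tray on its +y side, tips about (325,325) in the top view. The bowl and grey tray are untouched. Going down.

apply_moves --increments '[[[-0.003, 0.005, 0.03, 0], [-0.003, 0.005, 0.03, 0], [0, 0, 0.016, 0], [0, 0, 0, 0]]]'

```text
t: 2.5
tcp_pos: [0.4786, -0.0729, 0.0964]
tool_rot: [1.0, 0.018, 0.008, 0.001]
force: [0.1, -0.5, 0.4]
finger_gap: 0.001
```

apply_moves --increments '[[[0.01, 0.009, 0.004, 0], [0.01, 0.009, 0, 0], [0.01, 0.002, 0, 0], [0.01, 0.002, 0, 0], [0.01, 0.002, 0, 0]]]'

```text
t: 3.0
tcp_pos: [0.5347, -0.098, 0.0993]
tool_rot: [1.0, 0.019, 0.01, 0.002]
force: [-1.8, -0.8, -0.0]
finger_gap: -0.003
```

```bash
python3 - <<'E'
from h import *
p,d=manip.snapshot("top"); cv2.imwrite(f"pics/top2.png",p[:,:,::-1])
w,r=blue(p);print(r); print(manip.sense()["tcp_pos"],manip.sense()["force"])
E
```

```text
((554.7919311523438, -186.80154418945312), (131.60589599609375, 56.105186462402344), 44.98017501831055)
[ 0.53731422 -0.09878609  0.09956039] [ 0.55306255  0.16668737 -0.8134258 ]
```

View pics/top2.png

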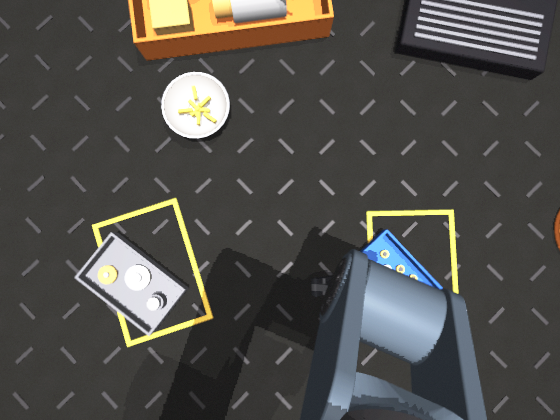

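The tray is turning as planned: its visible edge, about (387,232) to (440,288), gives a heading near 45°. The arm now hides the pin. I continue along the arc and lower slightly.

apply_moves --increments '[[[0.009, 0.005, 0.004, 0], [0.009, 0.005, 0.003, 0], [0.008, 0.006, 0.001, 0], [0.008, 0.006, 0, 0], [0, 0, 0, 0]]]'

```text
t: 3.55
tcp_pos: [0.5758, -0.1199, 0.0931]
tool_rot: [1.0, 0.02, 0.013, 0.003]
force: [-0.5, -0.5, -0.6]
finger_gap: 0.002
```

```bash
python3 - <<'E'
from h import *
for n in("top","side"):
    p,d=manip.snapshot(n); cv2.imwrite(f"pics/{n}3.png",p[:,:,::-1])
    if n=="top": w,r=blue(p);print(r)
print(manip.sense()["tcp_pos"],manip.sense()["force"])
E
```

```text
((476.2046813964844, -189.1739501953125), (72.55030059814453, 30.799152374267578), 67.69291687011719)
[ 0.57442246 -0.11915492  0.09298147] [-0.92801967 -0.41231543 -0.12115505]
```

View pics/top3.png

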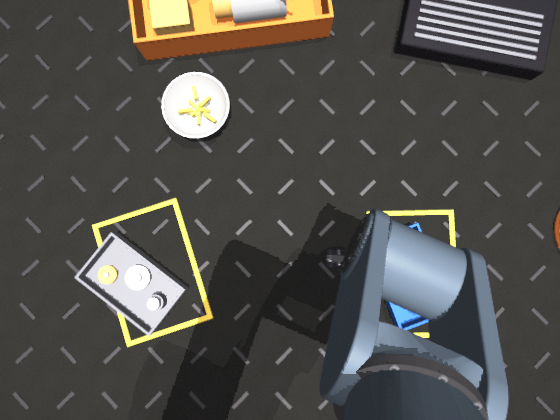

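View pics/side3.png

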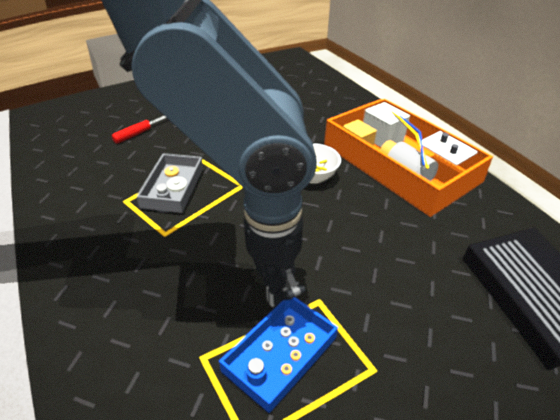

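The side view shows the whole tray: its far corner (295,300) is near the outline's far side, with roughly 20° left to turn. I push on to about 5° heading and then check in the side view.

apply_moves --increments '[[[0.008, 0.007, 0.001, 0], [0.007, 0.008, 0, 0], [0.006, 0.008, 0, 0], [0, 0, 0, 0]]]'

```text
t: 4.05
tcp_pos: [0.5968, -0.1425, 0.0923]
tool_rot: [1.0, 0.02, 0.011, 0.002]
force: [0.4, -0.4, 0.6]
finger_gap: -0.002
```

```bash
python3 - <<'E'
from h import *
p,d=manip.snapshot("side"); cv2.imwrite(f"pics/side4.png",p[:,:,::-1])
y,b=measure(p)
c=max(cv2.findContours(b,0,1)[0],key=cv2.contourArea)
hull=cv2.approxPolyDP(cv2.convexHull(c),4,True).reshape(-1,2);print(hull.tolist());print(ray("side",hull,.038).round(4).tolist())
print(manip.sense()["tcp_pos"],manip.sense()["force"])
E
```

```text
[[311, 305], [346, 342], [346, 354], [259, 414], [222, 354], [296, 308]]
[[0.6151, -0.1621, 0.038], [0.6252, -0.2391, 0.038], [0.6145, -0.2546, 0.038], [0.4724, -0.2729, 0.038], [0.4652, -0.1754, 0.038], [0.5925, -0.1563, 0.038]]
[ 0.5962951  -0.14198899  0.09223371] [0.48254801 0.44140265 0.23040301]
```

View pics/side4.png

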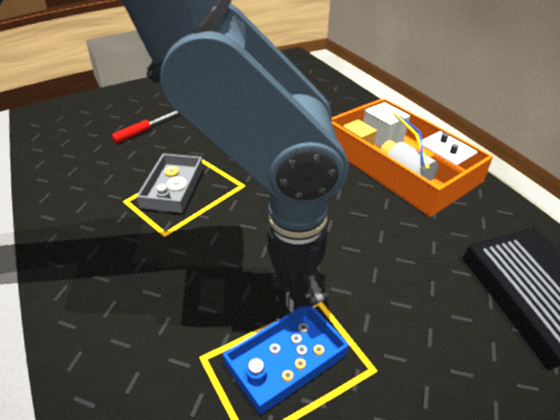

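The tray heading is now about 8.5° (rim edge (222,354)–(296,308)), so about 6.5° remain, roughly 11 mm at the contact. One last nudge.

apply_moves --increments '[[[0.002, 0.006, 0, 0], [0.002, 0.005, 0, 0], [0, 0, 0, 0]]]'

```text
t: 4.4
tcp_pos: [0.6012, -0.1533, 0.0923]
tool_rot: [1.0, 0.02, 0.011, 0.001]
force: [-0.7, -0.1, -0.3]
finger_gap: -0.001
```

```bash
python3 - <<'E'
from h import *
p,d=manip.snapshot("side"); cv2.imwrite(f"pics/side5.png",p[:,:,::-1])
y,b=measure(p)
c=max(cv2.findContours(b,0,1)[0],key=cv2.contourArea)
hull=cv2.approxPolyDP(cv2.convexHull(c),4,True).reshape(-1,2);print(hull.tolist());print(ray("side",hull,.038).round(4).tolist())
print(manip.sense()["tcp_pos"],manip.sense()["force"])
E
```

```text
[[319, 310], [352, 351], [349, 362], [256, 415], [225, 351], [303, 311]]
[[0.6208, -0.1754, 0.038], [0.6245, -0.2548, 0.038], [0.6112, -0.2666, 0.038], [0.4685, -0.2724, 0.038], [0.4706, -0.1731, 0.038], [0.599, -0.1658, 0.038]]
[ 0.6010292  -0.15313429  0.09229373] [-0.47903365  0.32164092  0.04394861]
```

The heading is now about 3°, against a target of about 2°. Backing off sideways, then up and away so the top camera can see.

apply_moves --increments '[[[0, -0.02, 0, 0], [0, -0.03, 0, 0], [0, 0, -0.04, 0], [0, 0, -0.045, 0], [0, 0, -0.045, 0]]]'

```text
t: 4.95
tcp_pos: [0.5923, -0.1008, 0.2178]
tool_rot: [1.0, 0.02, 0.002, -0.001]
force: [1.1, -0.2, 0.8]
finger_gap: 0.003
```

apply_moves --increments '[[[-0.02, -0.02, -0.03, 0], [-0.03, -0.03, 0, 0], [-0.03, -0.03, 0, 0], [-0.03, -0.03, 0, 0], [0, 0, 0, 0]]]'

```text
t: 5.45
tcp_pos: [0.4776, 0.0055, 0.2556]
tool_rot: [1.0, 0.019, 0.013, 0.003]
force: [0.1, 0.2, -0.1]
finger_gap: 0.001
```

```bash
python3 - <<'E'
from h import *
p,d=manip.snapshot("top"); cv2.imwrite(f"pics/top6.png",p[:,:,::-1])
w,r=blue(p);print(r,cv2.boxPoints(r))
p0=np.load("pics/top0.npy")
for q in(p0,p):
    y,_=measure(q); m=y[205:345,360:470]
    # outer corners of the outline
    h=np.argwhere(y[200:350,355:475]>0)[:,::-1]+[355,200]
    L=[h[(h[:,0]>442)&(h[:,1]>225)&(h[:,1]<322)], h[(h[:,0]<380)&(h[:,1]>222)&(h[:,1]<325)]]
    for l in L:
        if len(l)>20:
            v=cv2.fitLine(ray("top",l,0)[:,:2].astype(np.float32),cv2.DIST_HUBER,0,.01,.01).ravel();print("edge",np.degrees(np.arctan(v[1]/v[0])),v[2:])
for n,(a,b_,c,d_) in dict(grey=(70,225,195,340),bowl=(155,65,235,145)).items():
    print(n,np.abs(p0[b_:d_,a:c].astype(int)-p[b_:d_,a:c]).mean())
print(manip.sense()["tcp_pos"],manip.sense()["force"])
E
```

```text
((545.6808471679688, -211.3898468017578), (151.76284790039062, 98.30870819091797), 1.6734240055084229) [[ 468.39636 -164.4724 ]
 [ 471.2672  -262.7392 ]
 [ 622.96533 -258.3073 ]
 [ 620.0945  -160.0405 ]]
edge 1.6330988 [ 0.551235   -0.28087202]
edge 1.3522346 [ 0.5431758  -0.14282012]
edge 2.158525 [ 0.5516128  -0.28170428]
edge 2.6356118 [ 0.5405113  -0.14351359]
grey 0.8418086956521739
bowl 0.5889583333333334
[0.48082031 0.00393111 0.25623475] [ 0.36892413 -1.34544821  1.25408224]
```

View pics/top6.png

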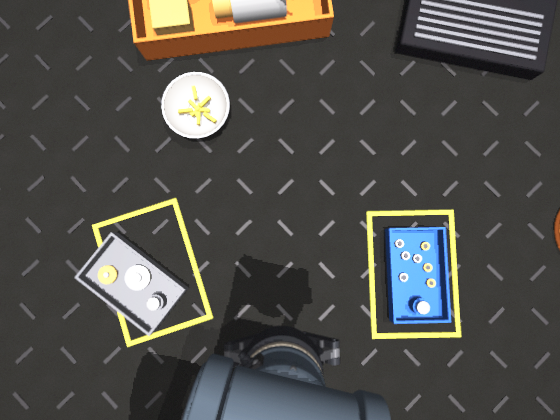

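The blue tray, columns 388–450 and rows 228–325, lies squarely inside its outline (368–460, 211–338). Its heading is 1.7–3° against the outline's 2.2–2.6°. The grey tray and bowl have not moved, and the arm is clear of everything.

```bash
python3 -c "
from station import manip
print(manip.sign_off(), manip.sense()['t'])"
```

```text
the job is handed in; nothing more can be done
the job is handed in; nothing more can be done
```

I pushed the blue tray clockwise with the shut fingers near its free end, from about 57° off until it lay squarely inside its yellow outline. I then backed the arm clear and handed the job in at about 5.5 s.

**Final checks:**
- **Blue tray:** in the last top view it is fully inside the tape. Its heading is about 1.7°, against about 2.2–2.6° for the outline edges, so it is within about 1° of the centre line. The earlier side-view estimate was about 3°. All of these are well within the 10° tolerance.
- **Grey tray and bowl:** compared with the first picture, neither shows any visible change.
- **Arm:** it stood about 0.25 m up, off to the side, and touched nothing. The readings at the end of each move stayed at about 2 N or less.

I did not take a second picture to confirm the tray was at rest. The outline edges fitted about 1° differently before and after the push, because the tray and arm partly hid them.

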